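Gauge a bombilla stem in the tapered slot and store it by size

ROBOT

A 7-joint arm with a two-finger parallel gripper is mounted at the origin on the work surface. World frame = base frame: x ahead of the robot, y to its left, z up, the work surface at z = 0. Lengths are in m, angles in rad, forces in N, time in s.
With the tool pointing down it reaches from about 0.425 to 0.875 m from the base axis. Payload 4.7 kg.
Tool frame: the origin (TCP) lies at the very end of the fingers, on their centre line; the grasp point (between the pads) lies 19 mm behind it (grip_point_offset is the distance from the TCP to the grasp point, in m); x points along the fingers, z is the direction in which the jaws open and shut, and the axes are right-handed (so a half turn about x gives the same grasp; the last joint's range is limited). The gripper opens to 87 mm and grips with 3 to 60 N. Pads are 19 mm wide; open, the fingers measure 117 mm over their backs; the gripper's body (75 mm by 190 mm) begins 51 mm behind the grasp point.
Start: joints at [0.014, 0.321, -0.07, 1.45, 0.023, 1.371, -0.057], TCP at [0.65, -0, 0.223] pointing down, gripper open.
Joint ranges: [-2.86, 2.86], [-0.3, 2.09], [-1.38, 1.24], [0.06, 2.45], [-1.56, 4.7], [0.09, 2.05], [-2.69, 2.69]. Speed limits (rad/s): [2.57, 2.57, 3.14, 3.14, 3.14, 3.14, 3.14].

INTERFACE

Orientations are given as a rotation vector (axis times angle).
In Python, from bench import get_state, get_image, calibration, close_job, grip_point_offset gives the robot as it stands.
- The arm moves only by the tool play_rows, never from a script. Its argument "targets" is a list of rows, each an object with "claw": the closure, from 0 (fully open) to 1 (shut); "linear": the shift along the tool's x, y, z as a fraction of full scale, a list of three; "rotation": the turn, a rotation vector about the tool's x, y, z as a fraction of full scale, a list of three. In form: [{"claw": claw, "linear": [x, y, z], "rotation": [wx, wy, wz]}, ...]. A call has 1 to 10 rows; each row shifts and turns the pose as measured when the row begins, along the tool's axes as they then stand; what a row does not reach is not made up. Full scale, the value 1, is 2.5 cm for a shift and 90 degrees for a turn. A row lasts 1/12 s, in which the tool goes at most 41.7 mm and 7.16 degrees, less where a joint would pass 70% of its speed; a pose out of reach is approached as far as the arm can. A call with a number of a shift or a turn outside -1 to 1 is refused whole. A call with a gripper value outside its range is refused whole. The fingers move at their own pace and stop on an object; "newtons" is the grip in N (left out, the last holds). Time passes only in rows, so rows that do not move let the fingers close. It gives the time, the measured TCP pose, the force and the opening at its end, in the units of the state.
- get_state(): the state, without advancing time (a new reading comes with each control period).
- get_image(name): name is "scene" or "side" or "wrist"; returns the picture (400x640x3 uint8, blue, green, red); there is no depth.
- calibration(name): a dict with "fx", "fy", "cx", "cy" (pixels), "dist_coeffs" ([k1, k2, p1, p2, k3] as OpenCV has them; the pictures are not rectified), "rvec" (rotation vector, rad) and "tvec" (3), from world to camera coordinates, as OpenCV has them; the wrist camera has in their place "hand_eye" (4x4, takes a point from camera to tool coordinates, whose origin is the TCP and whose axes are the tool frame's). Camera axes: x right, y down, z forward; pixel columns grow to the right and rows downward; lengths in m; the calibration is good to about 2 mm. A picture is of the moment at which its call begins: read the wrist's pose just before it. calibration takes no time and is no camera call.
- close_job(): hands the job in, once; it reports no verdict.
The state is a dict: "time": time; "joint_positions": joint angles; "qd": joint speeds; "joint_torque": joint torques, N m; "position": TCP position; "tool_rot": TCP orientation; "ft_force": force on the tool from outside, world axes, zero at the start; "torque": the same for the moment, N m; "grip_width": opening from 0.0 (shut) to 1.0 (fully open).
Only numpy, scipy, OpenCV 4.12 (cv2) and the standard library are available. Lean on these libraries where they do the work, as an engineer would, in place of code of your own. Each camera call takes 0.05 s, during which the arm holds its last target. There are 200 camera calls.

TASK

Take the bombilla that stands alone in the drip cup, and with it upright and its width square across the slot, slide its flat stem into the open mouth of the tapered gauge and gently along the slot until it wedges between both bars; hold it there a moment and read the size: the one, two or three dots beside the place where it stops. Then back it out and lower it upright, fully home before you let go, into the hole of the storage block that has the same number of dots. Do not force the stem in the gauge, and leave the other two bombillas and everything else where they are.

Things in the scene. Friction and masses are not known exactly. Their poses are not given: they have to be found in the camera images.
- gauge: Fixed stem gauge on a grey stand. Origin: centre of its underside; z up, x along the slot's centre line from the open mouth (x = -56 mm) to the narrow end (+56). Two level steel bars, z = 95 to 103 mm, 20 mm apart at the mouth, closing in 1:8, symmetrical about y = 0. Open above and below: base plate 5 mm thick, side walls at y = +-37 mm, back plate at x = 60 mm; a bombilla's foot passes beneath the bars.
- jaw_left: Left bar (y > 0) of the gauge, 112 x 22 x 8 mm, fixed; origin: centre of its underside, x along the bar. A stem that rubs on one bar only is off the centre line and is not wedged yet; the wedge is soft, resistance grows by about 2 N per mm of travel. A push of 4 to 7 N along the slot seats it on both bars; much more forces it.
- jaw_right: Right bar (y < 0) of the gauge, same size, fixed; origin: centre of its underside, x along the bar. This bar is set by hand, to within 1 mm of true, so the stop shifts by up to 8 mm along the slot from day to day. More than 12 N between stem and a bar is forcing it.
- mark_1 (a point): Middle of the slot, level with the bars' tops, beside the single dots for the 8 mm stem. The stem's centre, its width square across the slot (8 mm thickness along the slot), comes to rest within 11 mm before or past this point, at x = 38 mm of the gauge; marks are 24 mm apart. Axes as the gauge.
- mark_2 (a point): Middle of the slot, level with the bars' tops, beside the double dots for the 11 mm stem. The stem's centre, its width square across the slot (8 mm thickness along the slot), comes to rest within 11 mm before or past this point, at x = 14 mm of the gauge; marks are 24 mm apart. Axes as the gauge.
- mark_3 (a point): Middle of the slot, level with the bars' tops, beside the triple dots for the 14 mm stem. The stem's centre, its width square across the slot (8 mm thickness along the slot), comes to rest within 11 mm before or past this point, at x = -10 mm of the gauge; marks are 24 mm apart. Axes as the gauge.
- drip_cup: Fixed aluminium drip cup, outside 33 mm diameter, 35 mm high, on a 68 mm disc; round bore 25 mm wide, its floor 5 mm above the table. Origin: centre of the underside. One bombilla stands in it.
- bombilla_a_mid (a point): Flat steel drinking straw, upright, 160 mm tall; this point is half-way up. Round foot 20 mm wide up to 30 mm, flat stem from 38 mm, 8 mm thick; mouthpiece above 136 mm is 15 x 8 mm. z up, x through the 8 mm thickness, y across the width. Stem width 8, 11 or 14 mm (each once; not known which). About 45 g. The one in the drip cup is to be gauged; the other two stay in the waiting stand.
- bombilla_b_mid (a point): Flat steel drinking straw, upright, 160 mm tall; this point is half-way up. Round foot 20 mm wide up to 30 mm, flat stem from 38 mm, 8 mm thick; mouthpiece above 136 mm is 15 x 8 mm. z up, x through the 8 mm thickness, y across the width. Stem width 8, 11 or 14 mm (each once; not known which). About 45 g. The one in the drip cup is to be gauged; the other two stay in the waiting stand.
- bombilla_c_mid (a point): Flat steel drinking straw, upright, 160 mm tall; this point is half-way up. Round foot 20 mm wide up to 30 mm, flat stem from 38 mm, 8 mm thick; mouthpiece above 136 mm is 15 x 8 mm. z up, x through the 8 mm thickness, y across the width. Stem width 8, 11 or 14 mm (each once; not known which). About 45 g. The one in the drip cup is to be gauged; the other two stay in the waiting stand.
- hole_1 (a point): Centre of the mouth (top face, 35 mm above the table) of the hole with one dot in the fixed light wooden storage block (64 x 176 x 35 mm; three round holes of 25 mm bore, 55 mm apart in a row, 30 mm deep, floor 5 mm above the table; empty at the start). For the 8 mm stem.
- hole_2 (a point): Centre of the mouth (top face, 35 mm above the table) of the hole with two dots in the fixed light wooden storage block (64 x 176 x 35 mm; three round holes of 25 mm bore, 55 mm apart in a row, 30 mm deep, floor 5 mm above the table; empty at the start). For the 11 mm stem.
- hole_3 (a point): Centre of the mouth (top face, 35 mm above the table) of the hole with three dots in the fixed light wooden storage block (64 x 176 x 35 mm; three round holes of 25 mm bore, 55 mm apart in a row, 30 mm deep, floor 5 mm above the table; empty at the start). For the 14 mm stem.
- waiting_mid (a point): Middle of the top face (35 mm above the table) of the fixed dark wooden waiting stand, 60 x 110 x 35 mm, where the two other bombillas stand 56 mm apart and stay.
- jar: Bystander: cork-topped glass jar; leave it alone. Origin: about the centre of its underside.
- tin: Bystander: closed aluminium tin; leave it alone. Origin: about the centre of its underside.
- scoop: Bystander: black plastic scoop; leave it alone. Origin: about the centre of its underside.
- brush: Bystander: cleaning brush; leave it alone. Origin: about the centre of its underside.
- saucer: Bystander: saucer; leave it alone. Origin: about the centre of its underside.
Mind the look-alikes: they are no part of the job. What is shaped like the gauge but green or red is not meant.

How it is judged:
By the outcome, as a careful person would: the job done as asked, in the order asked, and still so for the second after the job is handed in, with the robot touching nothing.
It also fails if it takes over 64 s, if anything falls off the work surface, if the arm or the gripper's body presses on something with over 40 N, if the wrist force passes 120 N, or if a joint passes its speed limit or range.

## Working session

There is one attempt and no reset: what is moved stays moved. The work goes in short steps, Python scripts to look and compute and a tool call to move; the robot and the scene stay as the last step left them, time stands still between calls to the robot, and variables do not carry over. Pictures are saved under pics/ and viewed, about 8 in all and at most 12, crops included, and the job is handed in when it is done.

Besides the shell and the picture viewer there is one more tool, called as name(argument=value, ...) on one line, values as JSON. play_rows: Moves the arm, as the interface text tells. Shift numbers are shares of 2.5 cm and turn numbers shares of 90 degrees, none past 1 either way. Its arguments: {"type":"object","properties":{"targets":{"type":"array"},"newtons":{"type":"number"}},"required":["targets"]}

```bash
mkdir -p pics; ls; cat > h.py <<'E'
import numpy as np, cv2
from scipy.spatial.transform import Rotation as R
from bench import *
def cam(n):
    c=calibration(n); K=np.array([[c['fx'],0,c['cx']],[0,c['fy'],c['cy']],[0,0,1.]]); D=np.array(c['dist_coeffs'],float)
    if 'hand_eye' in c:
        s=get_state(); T=np.eye(4); T[:3,:3]=R.from_rotvec(s['tool_rot']).as_matrix(); T[:3,3]=s['position']
        M=T@np.array(c['hand_eye']); Rw=M[:3,:3]; o=M[:3,3]
    else:
        Rm=R.from_rotvec(np.ravel(c['rvec'])).as_matrix(); Rw=Rm.T; o=-Rm.T@np.ravel(c['tvec'])
    return K,D,Rw,o
def plane(n,uv,z,c=None):
    K,D,Rw,o=c or cam(n)
    p=cv2.undistortPoints(np.array(uv,float).reshape(-1,1,2),K,D)[:,0]
    d=np.c_[p,np.ones(len(p))]@Rw.T
    return o+d*((z-o[2])/d[:,2])[:,None]
def proj(n,P,c=None):
    K,D,Rw,o=c or cam(n)
    rv=cv2.Rodrigues(Rw.T)[0]
    return cv2.projectPoints(np.array(P,float).reshape(-1,1,3),rv,-Rw.T@o,K,D)[0][:,0]
E
python3 - <<'E'
from h import *
s=get_state(); print({k:np.round(v,3) for k,v in s.items()}, grip_point_offset)
for n in ('scene','side','wrist'):
    c=cam(n); print(n,np.round(c[3],3),np.round(c[2][:,2],2),c[0][0,0]); cv2.imwrite(f'pics/{n}0.png',get_image(n))
print(R.from_rotvec(s['tool_rot']).as_matrix().round(2))
a=cv2.imread('pics/scene0.png');b=cv2.imread('pics/side0.png')
cv2.imwrite('pics/both.png',cv2.resize(np.vstack([a,b]),None,fx=.75,fy=.75))
E
```

```text
pics
{'time': np.float64(0.0), 'joint_positions': array([ 0.014,  0.322, -0.07 ,  1.452,  0.023,  1.371, -0.057]), 'qd': array([-0.001, -0.001,  0.   ,  0.001,  0.   ,  0.002,  0.001]), 'joint_torque': array([-0.0000e+00, -4.9128e+01, -4.0400e-01, -3.1253e+01, -6.4000e-02,
        4.4000e-02,  0.0000e+00]), 'position': array([ 0.649, -0.   ,  0.221]), 'tool_rot': array([-0.   ,  1.573, -0.   ]), 'ft_force': array([ 0.083, -0.639, -0.958]), 'torque': array([ 0.029, -0.056, -0.006]), 'grip_width': np.float64(0.997)} 0.0187
scene [ 0.871 -0.472  0.732] [-0.44  0.54 -0.72] 377.8511257825677
side [-0.011  0.703  0.826] [ 0.44 -0.61 -0.66] 482.0843393436389
wrist [0.649 0.075 0.383] [-0.   -0.27 -0.96] 324.8046248081292
[[-0.  0.  1.]
 [-0.  1. -0.]
 [-1. -0. -0.]]
```

View pics/scene0.png

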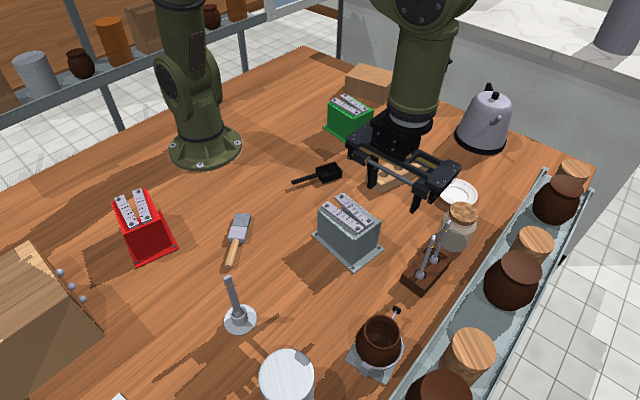

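View pics/side0.png

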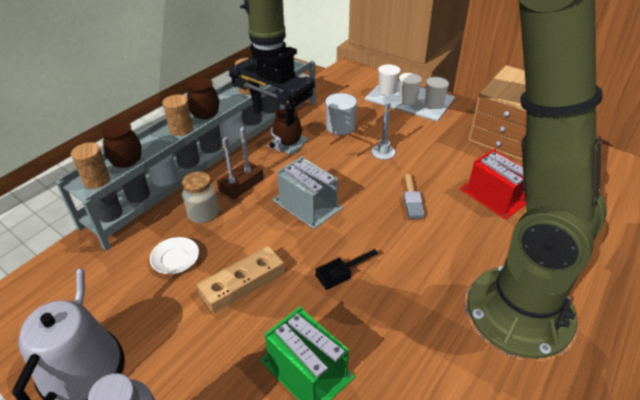

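The scene picture shows the drip cup with its bombilla near (240,318) and the grey gauge near (348,230). The side picture shows the storage block near (242,275). Next I'll enlarge these.

```bash
python3 - <<'E'
from h import *
a=cv2.imread('pics/scene0.png');b=cv2.imread('pics/side0.png')
def cr(i,x,y,w,h): return cv2.resize(i[y:y+h,x:x+w],(400,300),interpolation=cv2.INTER_CUBIC)
m=np.vstack([np.hstack([cr(a,305,180,100,75),cr(b,265,145,100,75)]),np.hstack([cr(a,190,265,100,75),cr(b,190,240,100,75)])])
cv2.imwrite('pics/m.png',m)
print('cup',plane('scene',[[240,318]],0),plane('side',[[384,152]],0))
print('gauge',plane('scene',[[348,215]],.103),plane('side',[[309,178]],.103))
print('block',plane('side',[[242,275]],.035))
E
```

```text
cup [[ 0.51422013 -0.30175368  0.        ]] [[ 0.51280535 -0.30552712  0.        ]]
gauge [[ 0.55630319 -0.00473345  0.103     ]] [[0.53738794 0.01422111 0.103     ]]
block [[0.50777293 0.28598048 0.035     ]]
```

View pics/m.png

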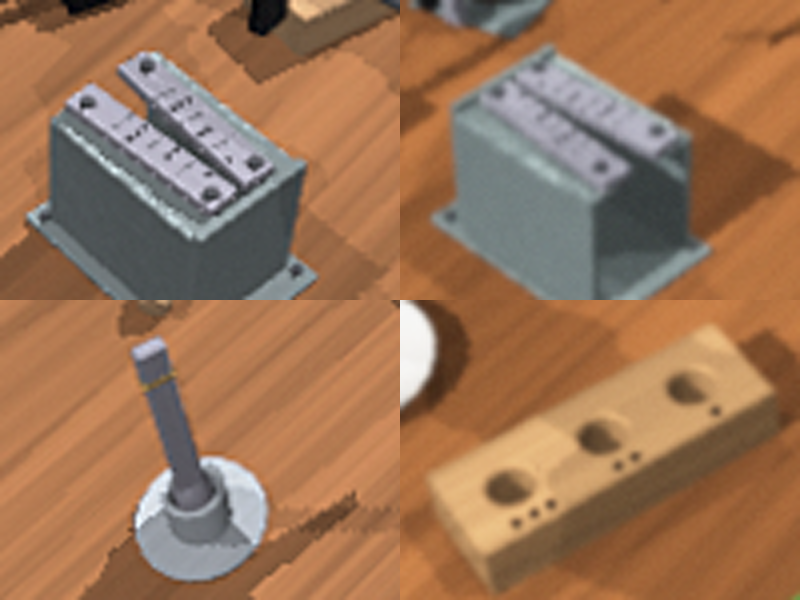

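The scene and side crops show the gauge's mouth facing the robot and the block's dots clearly: from the side camera, three on the left, two in the middle, one on the right. I'll compute coarse poses from the screw holes and the block's hole centres.

```bash
python3 - <<'E'
from h import *
a=np.array([[88,102],[212,193],[147,66],[256,162]])/4+[305,180]
b=(np.array([[497,92],[600,166],[540,66],[657,130]])-[400,0])/4+[265,145]
print(plane('scene',a,.103).round(4)); print(plane('side',b,.103).round(4))
h=(np.array([[511,487],[601,437],[691,386]])-[400,300])/4+[190,240]
print('holes3,2,1',plane('side',h,.035).round(4))
t=(np.array([[133,352],[163,340],[135,363],[166,351],[138,345],[158,338]])-[0,300])/4+[190,265]
print('top',plane('scene',t,.165).round(4))
print(proj('wrist',[[.55,0,.103],[.513,-.303,.165],[.508,.286,.035]]))
E
```

```text
[[ 0.5026 -0.0138  0.103 ]
 [ 0.5962 -0.0205  0.103 ]
 [ 0.5097  0.031   0.103 ]
 [ 0.601   0.0134  0.103 ]]
[[ 0.5993  0.0121  0.103 ]
 [ 0.5073  0.0306  0.103 ]
 [ 0.5943 -0.0235  0.103 ]
 [ 0.4998 -0.0155  0.103 ]]
holes3,2,1 [[0.5267 0.3384 0.035 ]
 [0.5121 0.2867 0.035 ]
 [0.4974 0.2322 0.035 ]]
top [[ 0.5158 -0.3101  0.165 ]
 [ 0.5208 -0.2974  0.165 ]
 [ 0.5208 -0.313   0.165 ]
 [ 0.5261 -0.3002  0.165 ]
 [ 0.5147 -0.3064  0.165 ]
 [ 0.5184 -0.2982  0.165 ]]
[[ 211.17270383  199.8908759 ]
 [ 184.97879993  509.49337276]
 [ 162.97749177 -130.72353524]]
```

play_rows(targets=[{"claw":0,"linear":[-0.5,-0.8,-0.4],"rotation":[0,0,0]},{"claw":0,"linear":[-0.5,-0.8,-0.4],"rotation":[0,0,0]},{"claw":0,"linear":[-0.5,-0.8,-0.4],"rotation":[0,0,0]},{"claw":0,"linear":[-0.5,-0.8,-0.4],"rotation":[0,0,0]},{"claw":0,"linear":[0,-0.8,-0.4],"rotation":[0,0,0]},{"claw":0,"linear":[0,-0.8,-0.4],"rotation":[0,0,0]},{"claw":0,"linear":[0,-0.8,-0.4],"rotation":[0,0,0]},{"claw":0,"linear":[0,-0.8,-0.4],"rotation":[0,0,0]},{"claw":0,"linear":[0,-0.8,-0.4],"rotation":[0,0,0]},{"claw":0,"linear":[0,-0.8,-0.4],"rotation":[0,0,0]}])

```text
time: 0.98
position: [0.5465, -0.2001, 0.2688]
tool_rot: [-0.007, 1.58, 0.015]
ft_force: [-0.7, 0.2, -0.7]
grip_width: 0.999
```

```bash
python3 - <<'E'
from h import *
c=cam('wrist'); i=get_image('wrist'); cv2.imwrite('pics/w1.png',i)
p=proj('wrist',[[.5175,-.304,.165],[.514,-.304,.035]],c); print(p)
u,v=p.mean(0).astype(int); x0=max(0,min(u-100,440));y0=max(0,min(v-75,250)); print(x0,y0)
cv2.imwrite('pics/w1c.png',cv2.resize(i[y0:y0+150,x0:x0+200],None,fx=4,fy=4,interpolation=cv2.INTER_CUBIC))
E
```

```text
[[290.45950504 311.10748394]
 [297.43493481 253.82924365]]
193 207
```

View pics/w1c.png

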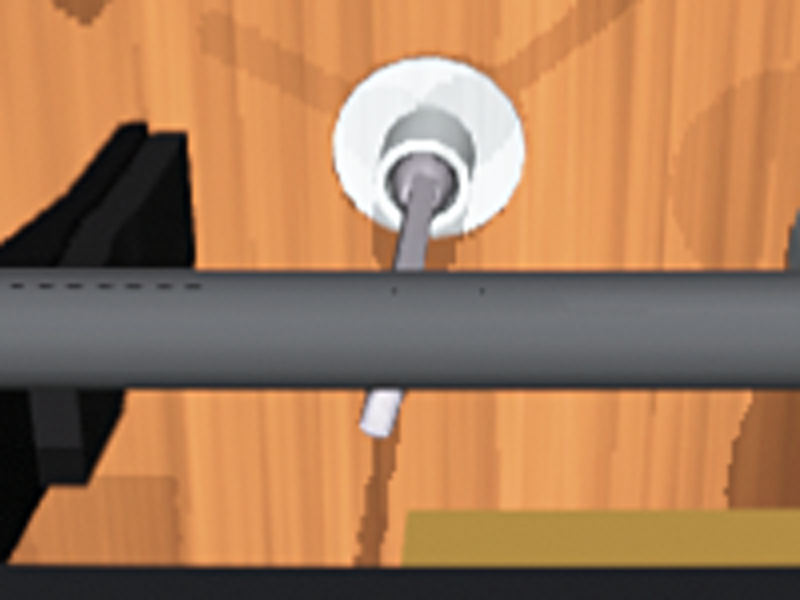

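The wrist crop shows the bombilla's tip near full-image pixel (287,314), the cup rim near (299,253), and a gripper bar hiding the middle of the stem.

```bash
python3 - <<'E'
from h import *
c=cam('wrist')
def w(u,v): return [193+u/4,207+v/4]
print('wrist tip',plane('wrist',[w(378,432),w(362,428),w(388,437)],.165,c).round(4))
print('rim',plane('wrist',[w(424,184)],.035,c).round(4),'disc',plane('wrist',[w(428,146)],.003,c).round(4))
def s(u,v): return [190+u/4,265+(v-300)/4]
print('scene rim',plane('scene',[s(195,495)],.035).round(4),'disc',plane('scene',[s(201,519)],.003).round(4),'tip',plane('scene',[s(150,351)],.165).round(4))
i=cv2.imread('pics/side0.png'); cv2.imwrite('pics/s1.png',cv2.resize(i[80:170,345:425],None,fx=6,fy=6,interpolation=cv2.INTER_CUBIC))
E
```

```text
wrist tip [[ 0.5107 -0.3153  0.165 ]
 [ 0.5069 -0.3142  0.165 ]
 [ 0.513  -0.3166  0.165 ]]
rim [[ 0.5119 -0.3101  0.035 ]] disc [[ 0.511  -0.3099  0.003 ]]
scene rim [[ 0.5225 -0.3055  0.035 ]] disc [[ 0.519  -0.3047  0.003 ]] tip [[ 0.521  -0.3048  0.165 ]]
```

View pics/s1.png

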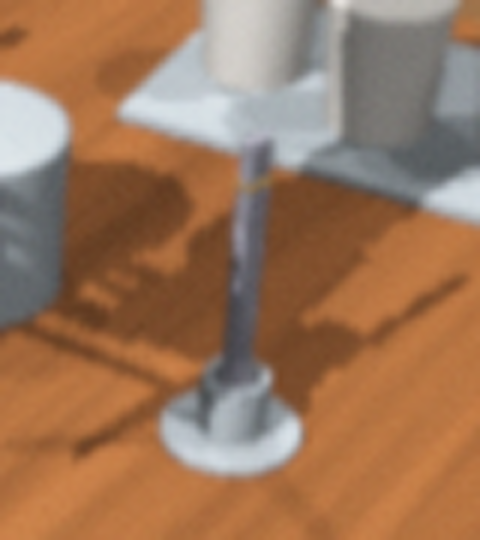

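Side disc centre falls at about (383,152), which gives y ≈ -0.305; scene, side and wrist disagree by a few mm. I'll go directly above, square to the bombilla's estimated yaw (about -22°), and recheck from near.

play_rows(targets=[{"claw":0,"linear":[0.27,-0.85,-0.26],"rotation":[0,0,0]},{"claw":0,"linear":[0.27,-0.85,-0.26],"rotation":[0,0,0]},{"claw":0,"linear":[0.27,-0.85,-0.26],"rotation":[0,0,0]},{"claw":0,"linear":[0.27,-0.85,-0.26],"rotation":[0,0,0]},{"claw":0,"linear":[0.27,-0.85,-0.26],"rotation":[0,0,0]},{"claw":0,"linear":[0,0,0],"rotation":[0.079,0,0]},{"claw":0,"linear":[0,0,0],"rotation":[0.079,0,0]},{"claw":0,"linear":[0,0,0],"rotation":[0.079,0,0]},{"claw":0,"linear":[0,0,0],"rotation":[0,0,0]},{"claw":0,"linear":[0,0,0],"rotation":[0,0,0]}])

```text
time: 1.87
position: [0.5067, -0.3196, 0.2305]
tool_rot: [0.292, 1.567, -0.292]
ft_force: [-0.4, 0.4, 0.6]
grip_width: 1.003
```

```bash
python3 - <<'E'
from h import *
s=get_state(); print(s['position'],R.from_rotvec(s['tool_rot']).as_matrix().round(3).tolist())
c=cam('wrist'); i=get_image('wrist'); cv2.imwrite('pics/w2.png',i)
print('tcp',proj('wrist',[s['position']],c))
p=proj('wrist',[[.514,-.306,.165],[.514,-.306,.035]],c); print(p)
u,v=p.mean(0).astype(int); x0=max(0,min(u-100,440));y0=max(0,min(v-75,250)); print(x0,y0)
cv2.imwrite('pics/w2c.png',cv2.resize(i[y0:y0+150,x0:x0+200],None,fx=4,fy=4,interpolation=cv2.INTER_CUBIC))
E
```

```text
[ 0.5067048  -0.31961229  0.2305111 ] [[-0.015, 0.363, 0.932], [0.003, 0.932, -0.363], [-1.0, -0.003, -0.015]]
tcp [[322.81417082 256.04260218]]
[[326.22626679 197.8078343 ]
 [326.07364662 167.76535049]]
226 107
```

View pics/w2c.png

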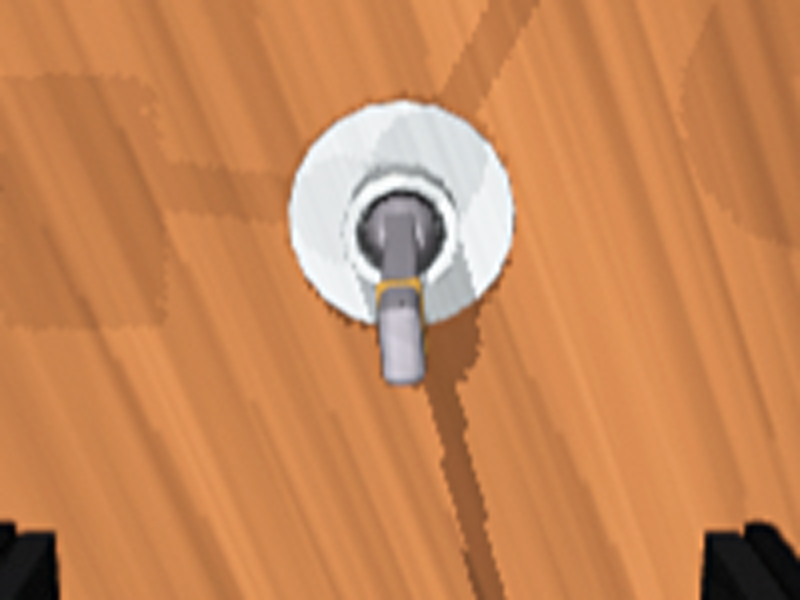

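The wrist crop shows the tip face centred at crop (402,345) and aligned with the tool axes, so the yaw is right. The rim is centred near (403,228).

```bash
python3 - <<'E'
from h import *
c=cam('wrist'); s=get_state()
def w(u,v): return [226+u/4-.4,107+v/4-.4]
P=np.vstack([plane('wrist',[w(402,345)],.165,c),plane('wrist',[w(403,228)],.035,c),plane('wrist',[w(402,213)],.003,c)]); print(P.round(4))
print(((P-s['position'])@R.from_rotvec(s['tool_rot']).as_matrix()).round(4), s['position'])
E
```

```text
[[ 0.5153 -0.3023  0.165 ]
 [ 0.5161 -0.3015  0.035 ]
 [ 0.5157 -0.3019  0.003 ]]
[[0.0654 0.0192 0.0027]
 [0.1954 0.0205 0.0051]
 [0.2274 0.0202 0.0054]] [ 0.50681611 -0.31939456  0.23051873]
```

play_rows(targets=[{"claw":0,"linear":[0,0.4,0.04],"rotation":[0,-0.0096,0.002]},{"claw":0,"linear":[0,0.38,0.04],"rotation":[0,0,0]},{"claw":0,"linear":[0.6,0,0],"rotation":[0,0,0]},{"claw":0,"linear":[0.6,0,0],"rotation":[0,0,0]},{"claw":0,"linear":[0.6,0,0],"rotation":[0,0,0]},{"claw":0,"linear":[0.6,0,0],"rotation":[0,0,0]},{"claw":0,"linear":[0.6,0,0],"rotation":[0,0,0]},{"claw":0,"linear":[0.3,0,0],"rotation":[0,0,0]},{"claw":0,"linear":[0,0,0],"rotation":[0,0,0]}])

```text
time: 2.67
position: [0.5237, -0.2894, 0.1475]
tool_rot: [0.274, 1.544, -0.268]
ft_force: [0.8, -0.1, 0.1]
grip_width: 1.0
```

```bash
cat > st.py <<'E'
from h import *
import sys
s=get_state(); M=R.from_rotvec(s['tool_rot']).as_matrix()
print(s['time'],s['position'].round(4) if hasattr(s['position'],'round') else s['position'],'down in tool',(M.T@[0,0,-1]).round(4),'yaw',np.degrees(np.arctan2(M[1,2],M[0,2])).round(2),'F',np.round(s['ft_force'],1),'w',s['grip_width'])
if len(sys.argv)>1:
    g=np.array([float(x) for x in sys.argv[1:4]]); print('to go, fractions',((g-s['position'])@M/.025).round(3))
    if len(sys.argv)>4: print('yaw frac (rot x)',-(float(sys.argv[4])-np.degrees(np.arctan2(M[1,2],M[0,2])))/90)
E
python3 st.py .5155 -.302 .134 -22; python3 - <<'E'
from h import *
cv2.imwrite('pics/w3.png',get_image('wrist')[150:350,200:460])
E
```

```text
2.6667 [ 0.5237 -0.2894  0.1475] down in tool [ 0.9999 -0.0056 -0.009 ] yaw -19.82 F [ 0.8 -0.1  0.1] w 1.0001313524180457
to go, fractions [ 0.537 -0.588 -0.144]
yaw frac (rot x) 0.024222358059278942
```

View pics/w3.png

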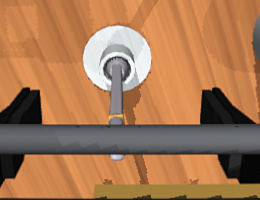

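play_rows(targets=[{"claw":0,"linear":[0,-0.3,-0.07],"rotation":[0.024,0.0057,-0.0036]},{"claw":0,"linear":[0,0,0],"rotation":[0,0,0]},{"claw":0,"linear":[0,0,0],"rotation":[0,0,0]},{"claw":0,"linear":[0,0,0],"rotation":[0,0,0]}])

```text
time: 3.05
position: [0.5225, -0.2947, 0.1517]
tool_rot: [0.298, 1.545, -0.298]
ft_force: [0.8, 0.0, 0.5]
grip_width: 1.004
```

```bash
python3 st.py .5155 -.302 .134 -22
```

```text
3.05 [ 0.5225 -0.2947  0.1517] down in tool [ 1.0e+00 -9.0e-04 -5.6e-03] yaw -21.76 F [0.8 0.  0.5] w 1.0036821144843375
to go, fractions [ 0.707 -0.374 -0.156]
yaw frac (rot x) 0.0027122044923686022
```

play_rows(targets=[{"claw":0,"linear":[0.4,-0.38,-0.18],"rotation":[0.002,0.003,0]},{"claw":0,"linear":[0,0,0],"rotation":[0,0,0]},{"claw":0,"linear":[0.3,0,0],"rotation":[0,0,0]},{"claw":0,"linear":[0,0,0],"rotation":[0,0,0]}])

```text
time: 3.38
position: [0.515, -0.3028, 0.1342]
tool_rot: [0.299, 1.546, -0.299]
ft_force: [-0.6, -0.2, -0.2]
grip_width: 0.999
```

```bash
python3 st.py .5155 -.302 .134 -22
```

```text
3.3833 [ 0.515  -0.3028  0.1342] down in tool [ 1.     -0.0011 -0.0036] yaw -21.86 F [-0.6 -0.2 -0.2] w 0.9985340179899771
to go, fractions [0.009 0.037 0.008]
yaw frac (rot x) 0.001547706248611528
```

play_rows(newtons=30, targets=[{"claw":1,"linear":[0,0,0],"rotation":[0,0,0]},{"claw":1,"linear":[0,0,0],"rotation":[0,0,0]},{"claw":1,"linear":[0,0,0],"rotation":[0,0,0]},{"claw":1,"linear":[0,0,0],"rotation":[0,0,0]},{"claw":1,"linear":[0,0,0],"rotation":[0,0,0]},{"claw":1,"linear":[0,0,0],"rotation":[0,0,0]},{"claw":1,"linear":[0,0,0],"rotation":[0,0,0]},{"claw":1,"linear":[0,0,0],"rotation":[0,0,0]}])

```text
time: 4.05
position: [0.5152, -0.3023, 0.1338]
tool_rot: [0.299, 1.547, -0.298]
ft_force: [-0.2, -0.2, 1.2]
grip_width: 0.474
```

```bash
python3 st.py .5155 -.302 .134 -22
```

```text
4.05 [ 0.5152 -0.3023  0.1338] down in tool [ 1.     -0.0015 -0.0032] yaw -21.82 F [-0.2 -0.2  1.2] w 0.47396346234217956
to go, fractions [-0.008  0.017  0.007]
yaw frac (rot x) 0.00201139760096546
```

play_rows(targets=[{"claw":1,"linear":[0,0,0],"rotation":[0,0,0]},{"claw":1,"linear":[0,0,0],"rotation":[0,0,0]},{"claw":1,"linear":[0,0,0],"rotation":[0,0,0]},{"claw":1,"linear":[0,0,0],"rotation":[0,0,0]},{"claw":1,"linear":[0,0,0],"rotation":[0,0,0]},{"claw":1,"linear":[0,0,0],"rotation":[0,0,0]},{"claw":1,"linear":[0,0,0],"rotation":[0,0,0]},{"claw":1,"linear":[0,0,0],"rotation":[0,0,0]},{"claw":1,"linear":[0,0,0],"rotation":[0,0,0]}])

```text
time: 4.8
position: [0.5154, -0.3023, 0.134]
tool_rot: [0.299, 1.546, -0.298]
ft_force: [0.0, -0.4, -0.2]
grip_width: 0.088
```

```bash
python3 st.py .5155 -.302 .134 -22
```

```text
4.8 [ 0.5154 -0.3023  0.134 ] down in tool [ 1.     -0.0016 -0.0037] yaw -21.81 F [ 0.  -0.4 -0.2] w 0.08841567655242359
to go, fractions [ 0.001  0.013 -0.001]
yaw frac (rot x) 0.0020930326743515493
```

Gripped at 7.7 mm. Now the lift.

play_rows(targets=[{"claw":1,"linear":[-0.4,0,0],"rotation":[0,0,0]},{"claw":1,"linear":[-0.5,0,0],"rotation":[0,0,0]},{"claw":1,"linear":[-0.5,0,0],"rotation":[0,0,0]},{"claw":1,"linear":[-0.5,0,0],"rotation":[0,0,0]},{"claw":1,"linear":[-0.5,0,0],"rotation":[0,0,0]},{"claw":1,"linear":[0,0,0],"rotation":[0,0,0]},{"claw":1,"linear":[0,0,0],"rotation":[0,0,0]}])

```text
time: 5.38
position: [0.516, -0.3028, 0.203]
tool_rot: [0.298, 1.542, -0.299]
ft_force: [-0.2, -0.5, -1.7]
grip_width: 0.09
```

```bash
python3 st.py .46 .014 .2 -7.9
```

```text
5.3833 [ 0.516  -0.3028  0.203 ] down in tool [ 1.     -0.0013 -0.0076] yaw -21.82 F [-0.2 -0.5 -1.7] w 0.0896393041541216
to go, fractions [ 0.081 10.933 -6.788]
yaw frac (rot x) -0.15461425548192545
```

play_rows(targets=[{"claw":1,"linear":[0,0,-0.3],"rotation":[-0.0773,0,0]},{"claw":1,"linear":[0,0,-0.4],"rotation":[-0.0773,0,0]},{"claw":1,"linear":[0,0.4,-0.5],"rotation":[0,0.002,0]},{"claw":1,"linear":[0,0.8,-0.5],"rotation":[0,0,0]},{"claw":1,"linear":[0,0.8,-0.5],"rotation":[0,0,0]},{"claw":1,"linear":[0,0.8,-0.4],"rotation":[0,0,0]},{"claw":1,"linear":[0,0.8,-0.4],"rotation":[0,0,0]},{"claw":1,"linear":[0,0.8,-0.3],"rotation":[0,0,0]},{"claw":1,"linear":[0,0.8,-0.3],"rotation":[0,0,0]},{"claw":1,"linear":[0,0.8,-0.2],"rotation":[0,0,0]}])

```text
time: 6.22
position: [0.4344, -0.138, 0.2]
tool_rot: [0.104, 1.569, -0.11]
ft_force: [-0.8, 0.9, -0.4]
grip_width: 0.086
```

```bash
python3 st.py .46 .014 .2 -7.9
```

```text
6.2167 [ 0.4344 -0.138   0.2   ] down in tool [1.0e+00 4.1e-03 5.0e-04] yaw -7.79 F [-0.8  0.9 -0.4] w 0.08619409752735793
to go, fractions [-0.025  6.161  0.192]
yaw frac (rot x) 0.0012483779164253583
```

play_rows(targets=[{"claw":1,"linear":[0,0.8,0.1],"rotation":[0,0,0]},{"claw":1,"linear":[0,0.8,0.1],"rotation":[0,0,0]},{"claw":1,"linear":[0,0.8,0],"rotation":[0,0,0]},{"claw":1,"linear":[0,0.8,0],"rotation":[0,0,0]},{"claw":1,"linear":[0,0.8,0],"rotation":[0,0,0]},{"claw":1,"linear":[0,0.7,0],"rotation":[0,0,0]},{"claw":1,"linear":[0,0.4,0],"rotation":[0,0,0]},{"claw":1,"linear":[0,0,0],"rotation":[0,0,0]},{"claw":1,"linear":[0,0,0],"rotation":[0,0,0]}])

```text
time: 6.97
position: [0.4524, -0.0021, 0.198]
tool_rot: [0.099, 1.574, -0.105]
ft_force: [-0.1, -0.2, -0.5]
grip_width: 0.09
```

```bash
python3 st.py .46 .014 .2 -7.9; python3 - <<'E'
from h import *
c=cam('wrist'); np.save('c4.npy',np.hstack([c[2],c[3][:,None]]))
i=get_image('wrist'); cv2.imwrite('pics/w4.png',i)
p=proj('wrist',[[.55,.0016,.103]],c)[0]; print(p)
u,v=p.astype(int); x0=max(0,min(u-130,380));y0=max(0,min(v-100,200)); print(x0,y0)
cv2.imwrite('pics/w4c.png',cv2.resize(i[y0:y0+200,x0:x0+260],None,fx=3,fy=3,interpolation=cv2.INTER_CUBIC))
E
```

```text
6.9667 [ 0.4524 -0.0021  0.198 ] down in tool [1.     0.0045 0.005 ] yaw -7.45 F [-0.1 -0.2 -0.5] w 0.09001783286394521
to go, fractions [-0.085  0.676  0.216]
yaw frac (rot x) 0.004996572012714149
[441.421097   187.75158744]
311 87
```

View pics/w4c.png

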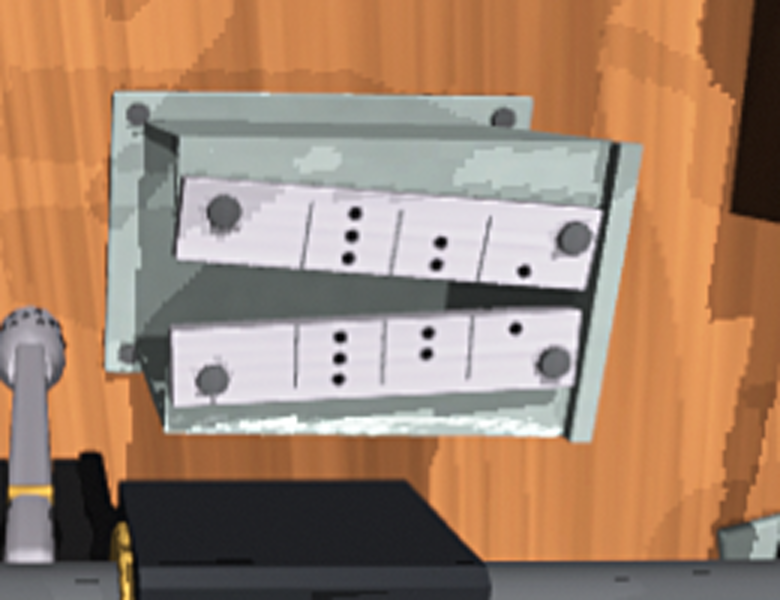

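```bash
python3 - <<'E'
from h import *
A=np.load('c4.npy'); c0=cam('wrist'); c=(c0[0],c0[1],A[:,:3],A[:,3])
f=lambda u,v:[311+u/3-.33,87+v/3-.33]
P=plane('wrist',[f(177,260),f(586,290),f(170,327),f(580,309),f(183,178),f(602,211),f(165,406),f(574,386)],.103,c)[:,:2]
print(P.round(4))
m0=(P[0]+P[2])/2; m1=(P[1]+P[3])/2; d=m1-m0; print('mid',m0,m1,'yaw',np.degrees(np.arctan2(d[1],d[0])),'len',np.linalg.norm(d),'gaps',np.linalg.norm(P[0]-P[2]),np.linalg.norm(P[1]-P[3]))
for k in range(0,8,2):
  e=P[k+1]-P[k]; print(np.degrees(np.arctan2(e[1],e[0])),np.linalg.norm(e))
print('dots',plane('wrist',[f(348,258),f(340,337),f(436,265),f(428,332),f(524,271),f(515,328)],.103,c).round(4)[:,:2])
s=get_state(); M=R.from_rotvec(s['tool_rot']).as_matrix()
print('neck obs',plane('wrist',[f(30,347)],.105,c).round(4)); print(s['position'])
E
```

```text
[[ 0.4933  0.0208]
 [ 0.6025 -0.0014]
 [ 0.4897  0.0027]
 [ 0.601  -0.0065]
 [ 0.4967  0.0422]
 [ 0.6062  0.0196]
 [ 0.4863 -0.0198]
 [ 0.5999 -0.0286]]
mid [0.49150258 0.01174726] [ 0.60171483 -0.00397632] yaw -8.119391052292187 len 0.11132821949538874 gaps 0.018473086875350674 0.005343926656192968
-11.504419853455115 0.11144267673736108
-4.739211072026092 0.11160235379129656
-11.639113254152567 0.11173801208133208
-4.44283966963288 0.11389763002656718
dots [[ 0.5386  0.0155]
 [ 0.5355 -0.0061]
 [ 0.562   0.0106]
 [ 0.5595 -0.0077]
 [ 0.5856  0.006 ]
 [ 0.5833 -0.0096]]
neck obs [[0.4514 0.0025 0.105 ]]
[ 0.45246061 -0.00219531  0.1979867 ]
```

The wrist crop shows the gauge with bar inner edges (177,260)–(586,290) and (170,327)–(580,309), and the foot near (32,347). I'll check where the foot should appear if the bombilla is centred in the grip.

```bash
python3 - <<'E'
from h import *
A=np.load('c4.npy'); c0=cam('wrist'); c=(c0[0],c0[1],A[:,:3],A[:,3])
s=get_state(); M=R.from_rotvec(s['tool_rot']).as_matrix(); p=s['position']
t=np.linspace(0,2*np.pi,60)
def cr(P): 
    q=proj('wrist',P,c); return (q-[311-.33,87-.33])*3
for h,r in ((0,.01),(.03,.01),(.038,.006)):
    dx=.134+.0-.005-h   # TCP minus height above foot bottom
    L=np.c_[np.full(60,dx),r*np.cos(t),r*np.sin(t)]
    q=cr(p+L@M.T); print(h,'u',q[:,0].min(),q[:,0].max(),'v',q[:,1].min(),q[:,1].max())
for w in (.004,.0055,.007):
    q=cr(p+np.array([[.129-.038,w,0],[.129-.12,w,0],[.129-.16,.0075,.004],[.129-.16,.0075,-.004]])@M.T); print(w,q.round(0).tolist())
i=cv2.imread('pics/w4.png'); cv2.imwrite('pics/w4b.png',cv2.resize(i[180:290,290:370],None,fx=7,fy=5.4,interpolation=cv2.INTER_CUBIC))
E
```

```text
0 u 1.486914940329882 66.35614322470383 v 299.4964331642718 362.30365929105795
0.03 u -1.5356172782371118 70.22739328866459 v 323.42341945225104 392.3635369732058
0.038 u 12.316217360398696 56.6354977973827 v 345.10147570129106 387.5671056707707
0.004 [[35.0, 352.0], [36.0, 470.0], [65.0, 553.0], [11.0, 553.0]]
0.0055 [[35.0, 347.0], [36.0, 463.0], [65.0, 553.0], [11.0, 553.0]]
0.007 [[35.0, 342.0], [37.0, 456.0], [65.0, 553.0], [11.0, 553.0]]
```

View pics/w4b.png

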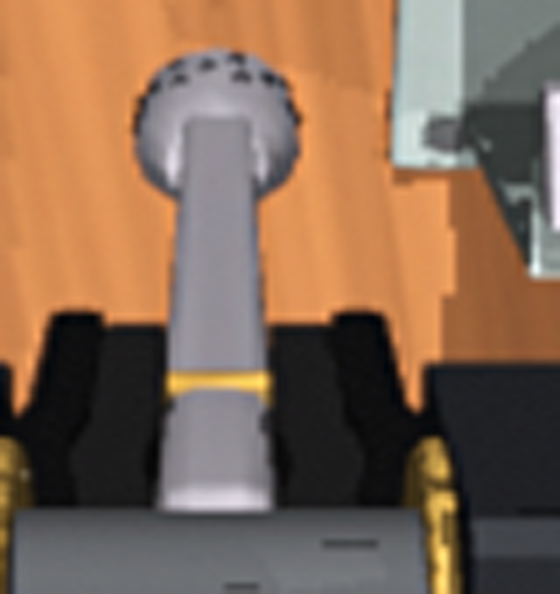

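The foot's outline sits about 6 px below where a centred grip would put it. So the bombilla is about 1.7 mm off the TCP toward tool -y, and I'll allow for that in aligning with the slot.

play_rows(targets=[{"claw":1,"linear":[0.4,0.5,0.15],"rotation":[0.005,-0.003,0.003]},{"claw":1,"linear":[0,0,0],"rotation":[0,0,0]},{"claw":1,"linear":[0.4,0.2,0],"rotation":[0,0,0]},{"claw":1,"linear":[0,0,0],"rotation":[0,0,0]},{"claw":1,"linear":[0.3,0,0],"rotation":[0,0,0]},{"claw":1,"linear":[0,0,0],"rotation":[0,0,0]},{"claw":1,"linear":[0,0,0],"rotation":[0,0,0]}])

```text
time: 7.6
position: [0.4581, 0.0073, 0.169]
tool_rot: [0.114, 1.568, -0.118]
ft_force: [0.2, -0.6, -0.3]
grip_width: 0.087
```

```bash
cat >> st.py <<'E'
d=np.array([.9901,-.1409]); n=np.array([.1409,.9901]); q=s['position'][:2]-np.array([.5469,.0039]); print('gauge x,y mm of bombilla', (1e3*q@d-.8).round(2), (1e3*q@n-1.7).round(2), 'F along,lat', (np.array(s['ft_force'][:2])@d).round(2), (np.array(s['ft_force'][:2])@n).round(2))
E
python3 st.py .4588 .0183 .164 -8.1
```

```text
7.6 [0.4581 0.0073 0.169 ] down in tool [1.0e+00 2.6e-03 7.0e-04] yaw -8.5 F [ 0.2 -0.6 -0.3] w 0.08654746726149028
to go, fractions [ 0.198  0.44  -0.036]
yaw frac (rot x) -0.004415498930170436
gauge x,y mm of bombilla -89.24 -10.85 F along,lat 0.26 -0.61
```

play_rows(targets=[{"claw":1,"linear":[0.2,0.5,0],"rotation":[-0.004,0,0.0016]},{"claw":1,"linear":[0,0,0],"rotation":[0,0,0]},{"claw":1,"linear":[0,0,0],"rotation":[0,0,0]},{"claw":1,"linear":[0,0,0],"rotation":[0,0,0]}])

```text
time: 7.93
position: [0.4601, 0.0207, 0.1636]
tool_rot: [0.112, 1.568, -0.111]
ft_force: [0.7, 1.2, -1.2]
grip_width: 0.085
```

```bash
python3 st.py .4588 .0183 .164 -8.1
```

```text
7.9333 [0.4601 0.0207 0.1636] down in tool [ 1.e+00 -3.e-04  5.e-04] yaw -8.12 F [ 0.7  1.2 -1.2] w 0.08452657122496508
to go, fractions [-0.015 -0.102 -0.039]
yaw frac (rot x) -0.00021259019725015094
gauge x,y mm of bombilla -89.09 2.69 F along,lat 0.51 1.32
```

play_rows(targets=[{"claw":1,"linear":[0,-0.11,0.3],"rotation":[0,0,0]},{"claw":1,"linear":[0,0,0.3],"rotation":[0,0,0]},{"claw":1,"linear":[0,0,0.2],"rotation":[0,0,0]},{"claw":1,"linear":[0,0,0],"rotation":[0,0,0]},{"claw":1,"linear":[0,0,0],"rotation":[0,0,0]}])

```text
time: 8.35
position: [0.4827, 0.0141, 0.1643]
tool_rot: [0.112, 1.567, -0.111]
ft_force: [-0.7, 0.7, -1.2]
grip_width: 0.087
```

```bash
python3 st.py .49 .0138 .164 -8.1;  python3 - <<'E'
from h import *
c=cam('wrist'); np.save('c5.npy',np.hstack([c[2],c[3][:,None]]))
i=get_image('wrist'); cv2.imwrite('pics/w5.png',i)
p=proj('wrist',[[.5,.01,.103]],c)[0]; print(p)
u,v=p.astype(int); x0=u-70;y0=v-75; print(x0,y0)
cv2.imwrite('pics/w5c.png',cv2.resize(i[y0:y0+110,x0:x0+150],None,fx=5,fy=5,interpolation=cv2.INTER_CUBIC))
E
```

```text
8.35 [0.4827 0.0141 0.1643] down in tool [ 1.0e+00 -2.0e-04 -1.3e-03] yaw -8.13 F [-0.7  0.7 -1.2] w 0.08679112887284594
to go, fractions [0.011 0.028 0.291]
yaw frac (rot x) -0.00036049979858048746
gauge x,y mm of bombilla -65.81 -0.61 F along,lat -0.83 0.61
[346.61057122 222.56040972]
276 147
```

View pics/w5c.png

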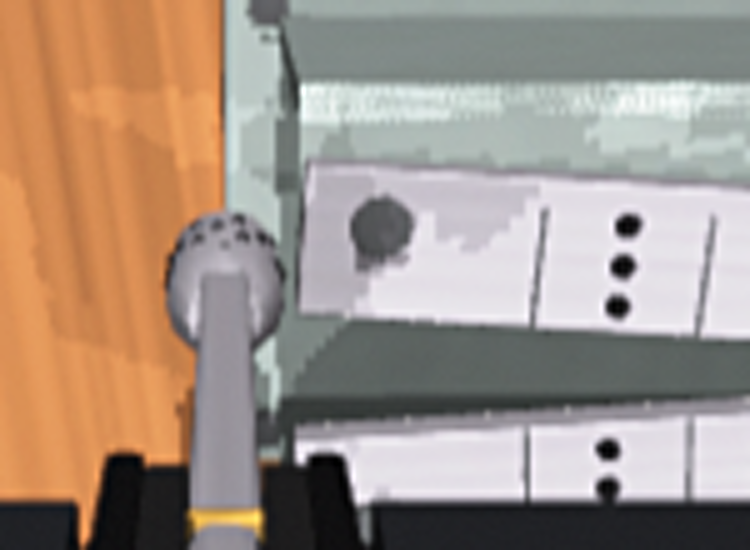

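```bash
python3 - <<'E'
from h import *
A=np.load('c5.npy'); c0=cam('wrist'); c=(c0[0],c0[1],A[:,:3],A[:,3])
s=get_state(); M=R.from_rotvec(s['tool_rot']).as_matrix(); p=s['position']
f=lambda u,v:[276+u/5-.4,147+v/5-.4]
P=plane('wrist',[f(300,312),f(750,342),f(295,430),f(750,398)],.103,c)
T=(P-p)@M*1e3; print('edges in tool y,z mm',T[:,1:].round(2))
t=np.linspace(0,2*np.pi,60)
for y in (0,-.0017,-.003):
  L=np.c_[np.full(60,.129),y+.01*np.cos(t),-.0008+.01*np.sin(t)]
  q=(proj('wrist',p+L@M.T,c)-[276-.4,147-.4])*5; print(y,'top v',q[:,1].min(),'u',q[:,0].min(),q[:,0].max())
  for w in (.004,.0055,.007): print('  base v',w,((proj('wrist',p+np.array([[.091,y+w,0]])@M.T,c)-[276-.4,147-.4])*5)[0,1])
E
```

```text
edges in tool y,z mm [[ 8.67  9.5 ]
 [ 4.12 74.63]
 [-9.36  9.  ]
 [-4.46 75.4 ]]
0 top v 199.25308730514047 u 173.50150756431503 281.6254423879397
  base v 0.004 287.08171215418315
  base v 0.0055 278.1381912378538
  base v 0.007 269.1666197225561
-0.0017 top v 208.30731189712026 u 173.58012317712848 281.53708424130343
  base v 0.004 297.18390239224647
  base v 0.0055 288.2720669085388
  base v 0.007 279.3322794945134
-0.003 top v 215.2123174189117 u 173.64013382522018 281.4696379227979
  base v 0.004 304.88495043921347
  base v 0.0055 295.99726953130994
  base v 0.007 287.08171215418315
```

play_rows(targets=[{"claw":1,"linear":[0,0.04,0.2],"rotation":[0,0,0]},{"claw":1,"linear":[0,0,0.2],"rotation":[0,0,0]},{"claw":1,"linear":[0,0,0.2],"rotation":[0,0,0]},{"claw":1,"linear":[0,0,0],"rotation":[0,0,0]},{"claw":1,"linear":[0,0,0],"rotation":[0,0,0]}])

```text
time: 8.82
position: [0.4992, 0.0128, 0.1642]
tool_rot: [0.112, 1.567, -0.112]
ft_force: [0.4, 0.5, -0.1]
grip_width: 0.089
```

```bash
python3 st.py .49 .0138 .164 -8.1
```

```text
8.8167 [0.4992 0.0128 0.1642] down in tool [ 1.0e+00 -1.0e-04 -1.3e-03] yaw -8.14 F [ 0.4  0.5 -0.1] w 0.08893824484084281
to go, fractions [ 0.008 -0.013 -0.368]
yaw frac (rot x) -0.0004328606530363525
gauge x,y mm of bombilla -49.32 0.39 F along,lat 0.35 0.54
```

play_rows(targets=[{"claw":1,"linear":[0,0,0.2],"rotation":[0,0,0]},{"claw":1,"linear":[0,0,0.2],"rotation":[0,0,0]},{"claw":1,"linear":[0,0,0.15],"rotation":[0,0,0]},{"claw":1,"linear":[0,0,0],"rotation":[0,0,0]},{"claw":1,"linear":[0,0,0],"rotation":[0,0,0]}])

```text
time: 9.23
position: [0.514, 0.0103, 0.164]
tool_rot: [0.111, 1.567, -0.112]
ft_force: [-0.8, -0.1, -0.1]
grip_width: 0.087
```

```bash
python3 st.py .51 .0138 .164 -8.1
```

```text
9.2333 [0.514  0.0103 0.164 ] down in tool [ 1.e+00  5.e-04 -6.e-04] yaw -8.15 F [-0.8 -0.1 -0.1] w 0.08710263485154947
to go, fractions [ 0.001  0.116 -0.178]
yaw frac (rot x) -0.0005000282276164311
gauge x,y mm of bombilla -34.27 0.0 F along,lat -0.75 -0.24
```

play_rows(targets=[{"claw":1,"linear":[0,0.01,0.12],"rotation":[0,0,0]},{"claw":1,"linear":[0,0,0.12],"rotation":[0,0,0]},{"claw":1,"linear":[0,0,0.12],"rotation":[0,0,0]},{"claw":1,"linear":[0,0,0],"rotation":[0,0,0]},{"claw":1,"linear":[0,0,0],"rotation":[0,0,0]}])

```text
time: 9.65
position: [0.5233, 0.0086, 0.1637]
tool_rot: [0.111, 1.569, -0.113]
ft_force: [-0.9, -0.4, -0.2]
grip_width: 0.091
```

```bash
python3 st.py .51 .0138 .164 -8.1
```

```text
9.65 [0.5233 0.0086 0.1637] down in tool [1.0e+00 1.5e-03 5.0e-04] yaw -8.17 F [-0.9 -0.4 -0.2] w 0.09069467767337328
to go, fractions [-0.01   0.131 -0.557]
yaw frac (rot x) -0.0007407640061366688
gauge x,y mm of bombilla -24.8 -0.4 F along,lat -0.85 -0.54
```

play_rows(targets=[{"claw":1,"linear":[0,0.025,0.1],"rotation":[0,0,0.001]},{"claw":1,"linear":[0,0,0.1],"rotation":[0,0,0]},{"claw":1,"linear":[0,0,0],"rotation":[0,0,0]},{"claw":1,"linear":[0,0,0],"rotation":[0,0,0]}])

```text
time: 9.98
position: [0.5282, 0.0077, 0.1635]
tool_rot: [0.112, 1.57, -0.113]
ft_force: [-0.9, 0.0, -0.9]
grip_width: 0.087
```

```bash
python3 st.py .51 .0138 .164 -8.1
```

```text
9.9833 [0.5282 0.0077 0.1635] down in tool [1.     0.001  0.0019] yaw -8.19 F [-0.9  0.  -0.9] w 0.08730727948976093
to go, fractions [-0.02   0.139 -0.755]
yaw frac (rot x) -0.0009791201147075373
gauge x,y mm of bombilla -19.87 -0.6 F along,lat -0.89 -0.12
```

play_rows(targets=[{"claw":1,"linear":[0,0.04,0.1],"rotation":[0,-0.001,0]},{"claw":1,"linear":[0,0.02,0.06],"rotation":[0,0,0]},{"claw":1,"linear":[0,0,0],"rotation":[0,0,0]},{"claw":1,"linear":[0,0,0],"rotation":[0,0,0]}])

```text
time: 10.32
position: [0.5316, 0.0072, 0.1631]
tool_rot: [0.11, 1.571, -0.115]
ft_force: [-1.3, -2.1, -1.0]
grip_width: 0.088
```

```bash
python3 st.py .51 .0138 .164 -8.1
```

```text
10.3167 [0.5316 0.0072 0.1631] down in tool [1.     0.0033 0.0026] yaw -8.24 F [-1.3 -2.1 -1. ] w 0.08757180253908312
to go, fractions [-0.034  0.136 -0.894]
yaw frac (rot x) -0.0015138248021102048
gauge x,y mm of bombilla -16.4 -0.54 F along,lat -0.97 -2.21
```

play_rows(targets=[{"claw":1,"linear":[0,-0.02,0.06],"rotation":[0,-0.0015,0.002]},{"claw":1,"linear":[0,0,0.06],"rotation":[0,0,0]},{"claw":1,"linear":[0,0,0],"rotation":[0,0,0]},{"claw":1,"linear":[0,0,0],"rotation":[0,0,0]}])

```text
time: 10.65
position: [0.5348, 0.0064, 0.163]
tool_rot: [0.113, 1.568, -0.113]
ft_force: [-1.2, -1.5, -0.5]
grip_width: 0.087
```

```bash
python3 st.py .51 .0138 .164 -8.1
```

```text
10.65 [0.5348 0.0064 0.163 ] down in tool [ 1.e+00 -4.e-04  1.e-04] yaw -8.23 F [-1.2 -1.5 -0.5] w 0.08683977764495472
to go, fractions [-0.038  0.152 -1.023]
yaw frac (rot x) -0.0014543994643634959
gauge x,y mm of bombilla -13.17 -0.97 F along,lat -0.96 -1.69
```

play_rows(targets=[{"claw":1,"linear":[0,-0.02,0.08],"rotation":[0,0,0]},{"claw":1,"linear":[0,0,0.05],"rotation":[0,0,0]},{"claw":1,"linear":[0,0,0],"rotation":[0,0,0]},{"claw":1,"linear":[0,0,0],"rotation":[0,0,0]}])

```text
time: 10.98
position: [0.5369, 0.006, 0.1628]
tool_rot: [0.113, 1.571, -0.112]
ft_force: [-2.8, -1.9, 0.1]
grip_width: 0.088
```

```bash
python3 st.py .51 .0138 .164 -8.1
```

```text
10.9833 [0.5369 0.006  0.1628] down in tool [ 1.0e+00 -7.0e-04  3.3e-03] yaw -8.21 F [-2.8 -1.9  0.1] w 0.08838089561447376
to go, fractions [-0.043  0.156 -1.109]
yaw frac (rot x) -0.0012319689752062226
gauge x,y mm of bombilla -11.0 -1.06 F along,lat -2.49 -2.32
```

play_rows(targets=[{"claw":1,"linear":[0,-0.04,0.04],"rotation":[0,-0.002,0]},{"claw":1,"linear":[0,-0.01,0.06],"rotation":[0,0,0]},{"claw":1,"linear":[0,0,0.03],"rotation":[0,0,0]}])

```text
time: 11.23
position: [0.5381, 0.0057, 0.1626]
tool_rot: [0.114, 1.573, -0.11]
ft_force: [-4.8, -1.0, 1.6]
grip_width: 0.09
```

```bash
python3 st.py .51 .0138 .164 -8.1
```

```text
11.2333 [0.5381 0.0057 0.1626] down in tool [ 1.     -0.0019  0.0048] yaw -8.16 F [-4.8 -1.   1.6] w 0.0895390381948992
to go, fractions [-0.05   0.161 -1.157]
yaw frac (rot x) -0.0006234963050236273
gauge x,y mm of bombilla -9.8 -1.16 F along,lat -4.64 -1.65
```

play_rows(targets=[{"claw":1,"linear":[0,-0.025,0.03],"rotation":[0,-0.002,0]},{"claw":1,"linear":[0,-0.01,0.02],"rotation":[0,0,0]},{"claw":1,"linear":[0,0,0.02],"rotation":[0,0,0]}])

```text
time: 11.48
position: [0.5383, 0.0056, 0.1625]
tool_rot: [0.114, 1.573, -0.109]
ft_force: [-4.3, -0.5, 2.1]
grip_width: 0.089
```

```bash
python3 st.py .51 .0138 .164 -8.1
```

```text
11.4833 [0.5383 0.0056 0.1625] down in tool [ 1.     -0.0026  0.005 ] yaw -8.12 F [-4.3 -0.5  2.1] w 0.08907082194048324
to go, fractions [-0.052  0.166 -1.167]
yaw frac (rot x) -0.00020613833708503412
gauge x,y mm of bombilla -9.56 -1.26 F along,lat -4.15 -1.1
```

play_rows(targets=[{"claw":1,"linear":[0,-0.02,0.06],"rotation":[0,0,0]},{"claw":1,"linear":[0,-0.01,0.05],"rotation":[0,0,0]},{"claw":1,"linear":[0,0,0.04],"rotation":[0,0,0]},{"claw":1,"linear":[0,0,0.04],"rotation":[0,0,0]}])

```text
time: 11.82
position: [0.5397, 0.0054, 0.1624]
tool_rot: [0.114, 1.581, -0.108]
ft_force: [-6.9, -0.3, 3.3]
grip_width: 0.087
```

```bash
python3 st.py .51 .0138 .164 -8.1
```

```text
11.8167 [0.5397 0.0054 0.1624] down in tool [ 0.9999 -0.0029  0.0129] yaw -8.07 F [-6.9 -0.3  3.3] w 0.08711660961663881
to go, fractions [-0.049  0.166 -1.222]
yaw frac (rot x) 0.00036921253765327894
gauge x,y mm of bombilla -8.18 -1.24 F along,lat -6.76 -1.27
```

play_rows(targets=[{"claw":1,"linear":[0,0,0],"rotation":[0,0,0]},{"claw":1,"linear":[0,0,0.01],"rotation":[0,0,0]},{"claw":1,"linear":[0,0,0.01],"rotation":[0,0,0]},{"claw":1,"linear":[0,0,0.01],"rotation":[0,0,0]},{"claw":1,"linear":[0,0,0.01],"rotation":[0,0,0]},{"claw":1,"linear":[0,0,0.01],"rotation":[0,0,0]},{"claw":1,"linear":[0,0,0.01],"rotation":[0,0,0]},{"claw":1,"linear":[0,0,0.01],"rotation":[0,0,0]}])

```text
time: 12.48
position: [0.5396, 0.0054, 0.1624]
tool_rot: [0.114, 1.585, -0.108]
ft_force: [-5.5, 0.1, 2.3]
grip_width: 0.089
```

```bash
python3 st.py .51 .0138 .164 -8.1;  python3 - <<'E'
from h import *
c=cam('wrist'); np.save('c6.npy',np.hstack([c[2],c[3][:,None]]))
i=get_image('wrist'); cv2.imwrite('pics/w6.png',i)
p=proj('wrist',[[.54,.005,.103]],c)[0]; print(p)
u,v=p.astype(int); x0=u-80;y0=v-75; print(x0,y0)
a=cv2.resize(i[y0:y0+110,x0:x0+160],None,fx=4,fy=4,interpolation=cv2.INTER_CUBIC)
cv2.imwrite('pics/w6c.png',a)
E
```

```text
12.4833 [0.5396 0.0054 0.1624] down in tool [ 0.9998 -0.0025  0.0176] yaw -8.07 F [-5.5  0.1  2.3] w 0.08901727898064929
to go, fractions [-0.042  0.168 -1.219]
yaw frac (rot x) 0.0003784061892936366
gauge x,y mm of bombilla -8.28 -1.28 F along,lat -5.42 -0.66
[324.44657324 221.83553814]
244 146
```

View pics/w6c.png

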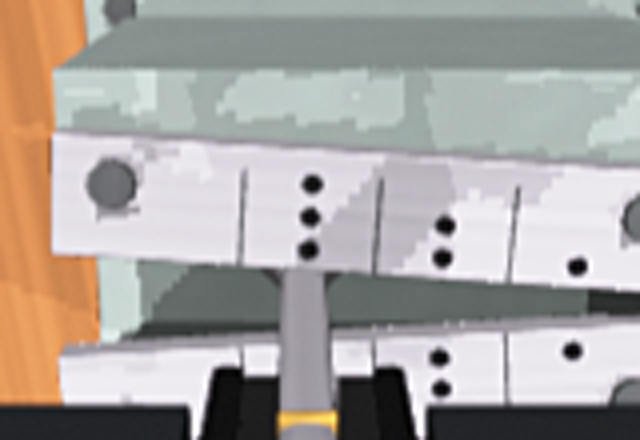

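The wrist crop shows the stem at u≈305, filling the slot beside the three dots, with its left edge touching the bar at (305,270). Push is 5.4 N. I'll hold a little longer, then back out.

play_rows(targets=[{"claw":1,"linear":[0,-0.02,0.01],"rotation":[0,-0.002,0]},{"claw":1,"linear":[0,-0.01,0.01],"rotation":[0,0,0]},{"claw":1,"linear":[0,0,0.01],"rotation":[0,0,0]},{"claw":1,"linear":[0,0,0.01],"rotation":[0,0,0]},{"claw":1,"linear":[0,0,0.01],"rotation":[0,0,0]},{"claw":1,"linear":[0,0,0.01],"rotation":[0,0,0]}])

```text
time: 13.03
position: [0.5395, 0.0053, 0.1624]
tool_rot: [0.114, 1.586, -0.107]
ft_force: [-5.4, -0.7, 3.1]
grip_width: 0.087
```

```bash
python3 st.py .51 .0138 .164 -8.1
```

```text
13.0333 [0.5395 0.0053 0.1624] down in tool [ 0.9998 -0.0032  0.018 ] yaw -8.04 F [-5.4 -0.7  3.1] w 0.08671956479292763
to go, fractions [-0.043  0.171 -1.219]
yaw frac (rot x) 0.0006529372169192508
gauge x,y mm of bombilla -8.28 -1.35 F along,lat -5.26 -1.48
```

play_rows(targets=[{"claw":1,"linear":[0,0,-0.1],"rotation":[0,0,0]},{"claw":1,"linear":[0,0,-0.2],"rotation":[0,-0.006,-0.002]},{"claw":1,"linear":[0,0.01,-0.2],"rotation":[0,-0.004,0]},{"claw":1,"linear":[0,0,-0.2],"rotation":[0,0,0]},{"claw":1,"linear":[0,0,-0.2],"rotation":[0,0,0]},{"claw":1,"linear":[0,0,0],"rotation":[0,0,0]}])

```text
time: 13.53
position: [0.5218, 0.0086, 0.1636]
tool_rot: [0.111, 1.552, -0.11]
ft_force: [-1.2, 0.5, -1.3]
grip_width: 0.087
```

```bash
python3 st.py .4449 .0188 .164 -8.1
```

```text
13.5333 [0.5218 0.0086 0.1636] down in tool [ 0.9999 -0.0017 -0.0156] yaw -8.05 F [-1.2  0.5 -1.3] w 0.08749639096971994
to go, fractions [-0.066 -0.026 -3.103]
yaw frac (rot x) 0.0005486916564892554
gauge x,y mm of bombilla -26.29 -0.6 F along,lat -1.3 0.35
```

play_rows(targets=[{"claw":1,"linear":[0,0,-0.2],"rotation":[0,0.006,-0.001]},{"claw":1,"linear":[0,0,-0.4],"rotation":[0,0,0]},{"claw":1,"linear":[0,0,-0.4],"rotation":[0,0,0]},{"claw":1,"linear":[0,0,-0.4],"rotation":[0,0,0]},{"claw":1,"linear":[0,0,-0.4],"rotation":[0,0,0]},{"claw":1,"linear":[0,0,-0.4],"rotation":[0,0,0]},{"claw":1,"linear":[0,0,-0.4],"rotation":[0,0,0]},{"claw":1,"linear":[0,0,-0.2],"rotation":[0,0,0]},{"claw":1,"linear":[0,0,0],"rotation":[0,0,0]}])

```text
time: 14.28
position: [0.4439, 0.0202, 0.1631]
tool_rot: [0.109, 1.562, -0.11]
ft_force: [0.2, -0.4, -0.2]
grip_width: 0.091
```

```bash
python3 st.py .5262 .34 .2 -8.1
```

```text
14.2833 [0.4439 0.0202 0.1631] down in tool [ 1.0e+00 -4.0e-04 -5.7e-03] yaw -8.0 F [ 0.2 -0.4 -0.2] w 0.09067718267604175
to go, fractions [-1.463 13.127  1.49 ]
yaw frac (rot x) 0.0011458056187264316
gauge x,y mm of bombilla -105.12 -0.11 F along,lat 0.21 -0.36
```

```bash
python3 - <<'E'
from h import *
print('green',plane('side',[[308,345],[280,318],[350,352]],.103).round(3).tolist(), plane('scene',[[350,103]],.103).round(3))
print('scoop',plane('side',[[332,272],[375,253]],.02).round(3).tolist())
print('kettle',plane('side',[[80,275]],.2).round(3),plane('scene',[[492,95],[485,145]],.2).round(3).tolist(),plane('side',[[70,385]],0).round(3))
print('jar/saucer',plane('side',[[200,210],[175,255]],0).round(3).tolist())
E
```

```text
green [[0.269, 0.367, 0.103], [0.342, 0.353, 0.103], [0.204, 0.336, 0.103]] [[0.275 0.363 0.103]]
scoop [[0.367, 0.158, 0.02], [0.321, 0.057, 0.02]]
kettle [[0.621 0.539 0.2  ]] [[0.63, 0.539, 0.2], [0.71, 0.308, 0.2]] [[0.608 0.652 0.   ]]
jar/saucer [[0.76, 0.178, 0.0], [0.695, 0.317, 0.0]]
```

play_rows(targets=[{"claw":1,"linear":[-0.5,0,0],"rotation":[0,0.002,0]},{"claw":1,"linear":[-0.5,0.2,0],"rotation":[0,0,0]},{"claw":1,"linear":[-0.4,0.4,0.2],"rotation":[0,0,0]},{"claw":1,"linear":[0,0.6,0.2],"rotation":[0,0,0]},{"claw":1,"linear":[0,0.6,0.3],"rotation":[0,0,0]},{"claw":1,"linear":[0,0.6,0.3],"rotation":[0,0,0]}])

```text
time: 14.78
position: [0.4773, 0.0739, 0.2007]
tool_rot: [0.114, 1.562, -0.116]
ft_force: [1.2, 0.4, -1.7]
grip_width: 0.089
```

```bash
python3 st.py .5262 .34 .2 -8.1
```

```text
14.7833 [0.4773 0.0739 0.2007] down in tool [ 1.0e+00  8.0e-04 -5.8e-03] yaw -8.42 F [ 1.2  0.4 -1.7] w 0.08896973242211625
to go, fractions [ 0.021 10.814  0.377]
yaw frac (rot x) -0.0035875237684576
gauge x,y mm of bombilla -79.62 57.83 F along,lat 1.13 0.56
```

play_rows(targets=[{"claw":1,"linear":[0,0.8,0],"rotation":[0,0.002,0]},{"claw":1,"linear":[0,0.8,0],"rotation":[-0.003,0,0]},{"claw":1,"linear":[0,0.9,0],"rotation":[0,0,0]},{"claw":1,"linear":[0,0.9,0],"rotation":[0,0,0]},{"claw":1,"linear":[0,0.9,0.1],"rotation":[0,0,0]},{"claw":1,"linear":[0,0.9,0.1],"rotation":[0,0,0]},{"claw":1,"linear":[0,0.8,0.1],"rotation":[0,0,0]},{"claw":1,"linear":[0,0.6,0.1],"rotation":[0,0,0]},{"claw":1,"linear":[0,0,0],"rotation":[0,0,0]},{"claw":1,"linear":[0,0,0],"rotation":[0,0,0]}])

```text
time: 15.62
position: [0.5167, 0.2467, 0.201]
tool_rot: [0.115, 1.561, -0.108]
ft_force: [-0.5, 0.9, -0.9]
grip_width: 0.09
```

```bash
python3 st.py .5262 .34 .2 -8.1;  python3 - <<'E'
from h import *
c=cam('wrist'); np.save('c7.npy',np.hstack([c[2],c[3][:,None]]))
i=get_image('wrist'); cv2.imwrite('pics/w7.png',i)
print(proj('wrist',[[.5267,.3384,.035],[.5121,.2867,.035],[.4974,.2322,.035]],c))
cv2.imwrite('pics/w7c.png',cv2.resize(i,None,fx=1.25,fy=1.25,interpolation=cv2.INTER_CUBIC))
E
```

```text
15.6167 [0.5167 0.2467 0.201 ] down in tool [ 1.     -0.0046 -0.0064] yaw -8.16 F [-0.5  0.9 -0.9] w 0.0900739126564981
to go, fractions [ 0.055  3.746 -0.152]
yaw frac (rot x) -0.000679959031388972
gauge x,y mm of bombilla -64.95 234.48 F along,lat -0.63 0.82
[[317.59939903  95.10304715]
 [310.62573459 150.84176152]
 [304.55590341 204.67846577]]
```

View pics/w7c.png

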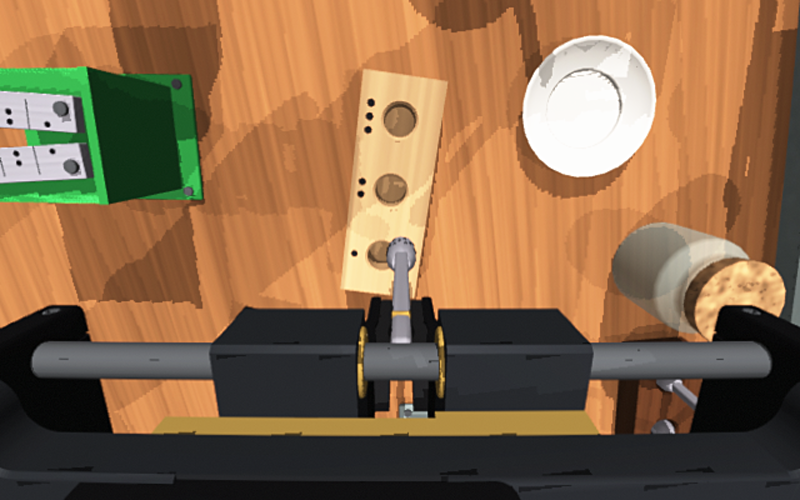

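The wrist picture shows the block with three dots beside the top hole at about (320,95) in full-image pixels, and the foot over the one-dot end. I'll refine the hole centre by its contour.

```bash
python3 - <<'E'
from h import *
A=np.load('c7.npy'); c0=cam('wrist'); c=(c0[0],c0[1],A[:,:3],A[:,3])
i=cv2.imread('pics/w7.png'); s=get_state(); M=R.from_rotvec(s['tool_rot']).as_matrix(); p=s['position']
def ell(u,v):
    r=22; g=cv2.resize(cv2.cvtColor(i[v-r:v+r,u-r:u+r],cv2.COLOR_BGR2GRAY),None,fx=4,fy=4,interpolation=cv2.INTER_CUBIC)
    t,m=cv2.threshold(cv2.GaussianBlur(g,(5,5),0),0,255,cv2.THRESH_BINARY_INV+cv2.THRESH_OTSU)
    cs,_=cv2.findContours(m,cv2.RETR_EXTERNAL,cv2.CHAIN_APPROX_NONE)
    k=[x for x in cs if cv2.pointPolygonTest(x,(88,88),False)>=0]
    if not k: return None
    e=cv2.fitEllipse(cv2.convexHull(k[0])); return [u-r+e[0][0]/4-.4,v-r+e[0][1]/4-.4],np.array(e[1])/4
for u,v in ((320,95),(313,150)):
    e=ell(u,v); print(e)
    if e: print(plane('wrist',[e[0]],.035,c).round(4))
P=plane('wrist',[[319.6,94.9],[312.5,150.0]],.035,c); print('eye',P.round(4)); 
# foot outline check
t=np.linspace(0,2*np.pi,60)
for y,z in ((0,0),(-.0011,-.0008)):
  q=proj('wrist',p+np.c_[np.full(60,.129),y+.01*np.cos(t),z+.01*np.sin(t)]@M.T,c); print('foot pred',q[:,0].min(),q[:,0].max(),q[:,1].min())
hsv=cv2.cvtColor(i,cv2.COLOR_BGR2HSV); w=hsv[180:215,300:345]; print((w[:,:,1]<60).astype(int).sum(0)); print((w[:,:,1]<60).astype(int).sum(1))
E
```

```text
([319.5366512298584, 94.45608100891113], array([27.70502281, 29.00624084]))
[[0.5286 0.3387 0.035 ]]
([312.17885360717776, 150.98905334472656], array([25.76957703, 26.78210449]))
[[0.5136 0.2863 0.035 ]]
eye [[0.5286 0.3383 0.035 ]
 [0.5141 0.2873 0.035 ]]
foot pred 310.972442541678 332.59748190799706 186.3458107362053
foot pred 310.11734143011273 331.7207416495955 187.51790533072062
[ 0  0  0  0  0  0  0  0  0  6 13 18 20 22 22 24 24 25 25 25 26 25 25 25
 24 24 24 23 22 20 17 11  0  0  0  0  0  0  0  0  0  0  0  0  0]
[ 0  0  0  0  0  0  0  0  0  1  7 12 13 16 18 19 19 20 21 21 22 22 22 23
 23 23 23 23 23 22 22 20 20 19 16]
```

play_rows(targets=[{"claw":1,"linear":[0,0.6,0],"rotation":[0,0.003,-0.003]},{"claw":1,"linear":[0,0.7,0],"rotation":[0,0,0]},{"claw":1,"linear":[0,0.7,0],"rotation":[0,0,0]},{"claw":1,"linear":[0,0.6,0],"rotation":[0,0,0]},{"claw":1,"linear":[0,0.4,0],"rotation":[0,0,0]},{"claw":1,"linear":[0,0.1,0],"rotation":[0,0,0]},{"claw":1,"linear":[0,0,0],"rotation":[0,0,0]},{"claw":1,"linear":[0,0,0],"rotation":[0,0,0]}])

```text
time: 16.33
position: [0.5309, 0.3135, 0.2006]
tool_rot: [0.117, 1.564, -0.13]
ft_force: [-0.9, 0.5, -0.2]
grip_width: 0.089
```

```bash
python3 st.py .529 .3393 .18 -8.1
```

```text
16.3333 [0.5309 0.3135 0.2006] down in tool [ 1.      0.0078 -0.0035] yaw -9.03 F [-0.9  0.5 -0.2] w 0.08901706731888166
to go, fractions [ 0.817  1.014 -0.24 ]
yaw frac (rot x) -0.010387201558846273
gauge x,y mm of bombilla -60.26 302.57 F along,lat -1.0 0.33
```

play_rows(targets=[{"claw":1,"linear":[0,0.4,-0.15],"rotation":[-0.006,0.002,0.004]},{"claw":1,"linear":[0,0.4,0],"rotation":[0,0,0]},{"claw":1,"linear":[0,0,0],"rotation":[0,0,0]},{"claw":1,"linear":[0,0,0],"rotation":[0,0,0]},{"claw":1,"linear":[0,0,0],"rotation":[0,0,0]}])

```text
time: 16.75
position: [0.5309, 0.3325, 0.2009]
tool_rot: [0.117, 1.567, -0.121]
ft_force: [0.3, 0.7, -0.2]
grip_width: 0.087
```

```bash
python3 st.py .529 .3393 .18 -8.1; python3 - <<'E'
from h import *
c=cam('wrist'); i=get_image('wrist'); cv2.imwrite('pics/w8.png',i)
pr=proj('wrist',[[.5286,.3385,.035],[.5141,.287,.035]],c); print(pr)
for u,v in pr.astype(int):
    r=26; g=cv2.resize(cv2.cvtColor(i[v-r:v+r,u-r:u+r],cv2.COLOR_BGR2GRAY),None,fx=4,fy=4,interpolation=cv2.INTER_CUBIC)
    t,m=cv2.threshold(cv2.GaussianBlur(g,(5,5),0),0,255,cv2.THRESH_BINARY_INV+cv2.THRESH_OTSU)
    cs,_=cv2.findContours(m,cv2.RETR_EXTERNAL,cv2.CHAIN_APPROX_NONE); k=max(cs,key=cv2.contourArea)
    e=cv2.fitEllipse(cv2.convexHull(k)); q=[u-r+e[0][0]/4-.4,v-r+e[0][1]/4-.4]; print(q,np.array(e[1])/4,plane('wrist',[q],.035,c).round(4))
E
```

```text
16.75 [0.5309 0.3325 0.2009] down in tool [ 1.0e+00  2.4e-03 -9.0e-04] yaw -8.65 F [ 0.3  0.7 -0.2] w 0.08676649574213237
to go, fractions [ 0.834  0.258 -0.116]
yaw frac (rot x) -0.006157242815173842
gauge x,y mm of bombilla -62.95 321.42 F along,lat 0.19 0.73
[[318.5878228  182.34760402]
 [312.53470858 230.8201309 ]]
[np.float64(319.11245307922366), np.float64(191.70807800292968)] [31.11799812 45.50426865] [[0.5276 0.3286 0.035 ]]
[np.float64(304.0797592163086), np.float64(248.31280288696288)] [23.6113224  26.78725052] [[0.5018 0.2683 0.035 ]]
```

play_rows(targets=[{"claw":1,"linear":[0.4,0.27,-0.13],"rotation":[-0.005,0,0.0015]},{"claw":1,"linear":[0,0,0],"rotation":[0,0,0]},{"claw":1,"linear":[0.4,0,0],"rotation":[0,0,0]},{"claw":1,"linear":[0,0,0],"rotation":[0,0,0]},{"claw":1,"linear":[0,0,0],"rotation":[0,0,0]}])

```text
time: 17.22
position: [0.5283, 0.3396, 0.1782]
tool_rot: [0.112, 1.567, -0.113]
ft_force: [0.4, -0.3, -0.7]
grip_width: 0.088
```

```bash
python3 st.py .529 .3393 .134 -8.1; python3 - <<'E'
from h import *
# check: rim of hole visible (+y side) vs predicted
c=cam('wrist'); i=get_image('wrist'); cv2.imwrite('pics/w9.png',i)
t=np.linspace(0,2*np.pi,200); P=np.c_[.5286+.0125*np.cos(t),.3385+.0125*np.sin(t),np.full(200,.035)]
q=proj('wrist',P,c); print('rim pred u',q[:,0].min(),q[:,0].max(),'vtop',q[:,1].min(), 'at u',q[q[:,1].argmin(),0])
u=int(q[q[:,1].argmin(),0]); v=int(q[:,1].min())
print('col',cv2.cvtColor(i,cv2.COLOR_BGR2GRAY)[v-12:v+22,u-1:u+2].mean(1).round(0).tolist(), v-12)
s=get_state(); M=R.from_rotvec(s['tool_rot']).as_matrix()
g=cv2.cvtColor(i,cv2.COLOR_BGR2GRAY); v2=v+8
print('row',g[v2,u-25:u+26].tolist(),u-25)
qq=proj('wrist',s['position']+np.c_[np.full(200,.129),-.001+.01*np.cos(t),-.0008+.01*np.sin(t)]@M.T,c); print('foot pred',qq[:,0].min(),qq[:,0].max(),qq[:,1].min())
E
```

```text
17.2167 [0.5283 0.3396 0.1782] down in tool [ 1.e+00  9.e-04 -6.e-04] yaw -8.19 F [ 0.4 -0.3 -0.7] w 0.0879031533137935
to go, fractions [ 1.768 -0.005  0.027]
yaw frac (rot x) -0.0009946376147435111
gauge x,y mm of bombilla -66.48 328.02 F along,lat 0.44 -0.22
rim pred u 309.30569288615897 335.1559434280035 vtop 181.4695742901701 at u 322.34188571213434
col [203.0, 204.0, 204.0, 204.0, 205.0, 205.0, 205.0, 205.0, 206.0, 207.0, 209.0, 201.0, 153.0, 107.0, 118.0, 127.0, 126.0, 122.0, 122.0, 126.0, 132.0, 120.0, 134.0, 160.0, 150.0, 145.0, 161.0, 168.0, 171.0, 178.0, 186.0, 192.0, 175.0, 151.0] 169
row [157, 151, 157, 181, 203, 203, 203, 203, 201, 200, 200, 193, 143, 110, 121, 127, 127, 127, 130, 135, 140, 146, 148, 149, 147, 142, 107, 113, 127, 127, 122, 119, 119, 117, 115, 114, 116, 113, 153, 198, 214, 213, 211, 205, 200, 199, 199, 200, 204, 208, 208] 297
foot pred 309.8529776775997 331.4288233975258 187.7624825393849
```

The rim's visible edge matches its predicted position within half a pixel. I'll lower now, with force checks.

play_rows(targets=[{"claw":1,"linear":[0.2,0,0.04],"rotation":[0,0,0]},{"claw":1,"linear":[0.2,0,0],"rotation":[0,0,0]},{"claw":1,"linear":[0.2,0,0],"rotation":[0,0,0]},{"claw":1,"linear":[0.2,0,0],"rotation":[0,0,0]},{"claw":1,"linear":[0,0,0],"rotation":[0,0,0]},{"claw":1,"linear":[0,0,0],"rotation":[0,0,0]}])

```text
time: 17.77
position: [0.5294, 0.3384, 0.1554]
tool_rot: [0.111, 1.568, -0.115]
ft_force: [-0.1, 0.0, -0.4]
grip_width: 0.086
```

```bash
python3 st.py .529 .3393 .134 -8.1
```

```text
17.7667 [0.5294 0.3384 0.1554] down in tool [1.e+00 2.e-03 3.e-04] yaw -8.25 F [-0.1  0.  -0.4] w 0.08648609167791163
to go, fractions [ 0.855  0.034 -0.021]
yaw frac (rot x) -0.001624667919143066
gauge x,y mm of bombilla -65.26 327.05 F along,lat -0.08 -0.0
```

play_rows(targets=[{"claw":1,"linear":[0.2,0.035,0],"rotation":[0,0,0.0013]},{"claw":1,"linear":[0.2,0,0],"rotation":[0,0,0]},{"claw":1,"linear":[0.2,0,0],"rotation":[0,0,0]},{"claw":1,"linear":[0.1,0,0],"rotation":[0,0,0]},{"claw":1,"linear":[0,0,0],"rotation":[0,0,0]},{"claw":1,"linear":[0,0,0],"rotation":[0,0,0]}])

```text
time: 18.27
position: [0.5296, 0.3394, 0.136]
tool_rot: [0.113, 1.568, -0.113]
ft_force: [0.6, -0.9, -0.5]
grip_width: 0.091
```

```bash
python3 st.py .529 .3393 .134 -8.1
```

```text
18.2667 [0.5296 0.3394 0.136 ] down in tool [ 1.e+00 -4.e-04  3.e-04] yaw -8.25 F [ 0.6 -0.9 -0.5] w 0.09088925824900004
to go, fractions [ 0.08  -0.007 -0.022]
yaw frac (rot x) -0.0016764536539606843
gauge x,y mm of bombilla -65.24 328.04 F along,lat 0.71 -0.77
```

play_rows(targets=[{"claw":1,"linear":[0.06,0,0],"rotation":[0,0,0]},{"claw":1,"linear":[0.04,0,0],"rotation":[0,0,0]},{"claw":1,"linear":[0.02,0,0],"rotation":[0,0,0]}])

```text
time: 18.52
position: [0.53, 0.3398, 0.134]
tool_rot: [0.114, 1.567, -0.112]
ft_force: [-0.4, -0.3, 2.5]
grip_width: 0.094
```

```bash
python3 st.py .529 .3393 .134 -8.1
```

```text
18.5167 [0.53   0.3398 0.134 ] down in tool [ 1.0e+00 -1.1e-03 -8.0e-04] yaw -8.25 F [-0.4 -0.3  2.5] w 0.09407117147624802
to go, fractions [ 0.001 -0.024 -0.037]
yaw frac (rot x) -0.0016644077810385324
gauge x,y mm of bombilla -64.86 328.45 F along,lat -0.36 -0.32
```

play_rows(targets=[{"claw":1,"linear":[0.04,0,0],"rotation":[0,0,0]},{"claw":1,"linear":[0.03,0,0],"rotation":[0,0,0]}])

```text
time: 18.68
position: [0.5302, 0.34, 0.134]
tool_rot: [0.114, 1.566, -0.112]
ft_force: [-1.9, -1.5, 4.3]
grip_width: 0.086
```

```bash
python3 st.py .529 .3393 .134 -8.1
```

```text
18.6833 [0.5302 0.34   0.134 ] down in tool [ 1.     -0.0016 -0.0018] yaw -8.25 F [-1.9 -1.5  4.3] w 0.08643414139658015
to go, fractions [ 0.001 -0.033 -0.043]
yaw frac (rot x) -0.001684303113619142
gauge x,y mm of bombilla -64.71 328.68 F along,lat -1.64 -1.72
```

Seated: the height is 0.134, the same as in the cup, with a firm floor reaction. I'll release and rise.

play_rows(targets=[{"claw":0.5,"linear":[0,0,0],"rotation":[0,0,0]},{"claw":0.5,"linear":[0,0,0],"rotation":[0,0,0]},{"claw":0.5,"linear":[0,0,0],"rotation":[0,0,0]},{"claw":0.5,"linear":[0,0,0],"rotation":[0,0,0]},{"claw":0.5,"linear":[0,0,0],"rotation":[0,0,0]},{"claw":0.5,"linear":[0,0,0],"rotation":[0,0,0]},{"claw":0.5,"linear":[0,0,0],"rotation":[0,0,0]}])

```text
time: 19.27
position: [0.5305, 0.3402, 0.1331]
tool_rot: [0.115, 1.565, -0.111]
ft_force: [-0.3, -0.6, -0.2]
grip_width: 0.473
```

```bash
python3 st.py .53 .34 .134 -8.1
```

```text
19.2667 [0.5305 0.3402 0.1331] down in tool [ 1.     -0.0025 -0.0025] yaw -8.25 F [-0.3 -0.6 -0.2] w 0.47254507664999473
to go, fractions [-0.036 -0.012 -0.02 ]
yaw frac (rot x) -0.0016439677978261871
gauge x,y mm of bombilla -64.39 328.99 F along,lat -0.2 -0.64
```

play_rows(targets=[{"claw":0.5,"linear":[-0.3,0,0],"rotation":[0,0,0]},{"claw":0.5,"linear":[-0.6,0,0],"rotation":[0,0,0]},{"claw":0.5,"linear":[-0.8,0,0],"rotation":[0,0,0]},{"claw":0.5,"linear":[-0.8,0,0],"rotation":[0,0,0]},{"claw":0.5,"linear":[-0.8,0,0],"rotation":[0,0,0]},{"claw":0.5,"linear":[-0.6,0,0],"rotation":[0,0,0]},{"claw":0.5,"linear":[0,0,0],"rotation":[0,0,0]},{"claw":0.5,"linear":[0,0,0],"rotation":[0,0,0]},{"claw":0.5,"linear":[0,0,0],"rotation":[0,0,0]}])

```text
time: 20.02
position: [0.5297, 0.3398, 0.2365]
tool_rot: [0.114, 1.566, -0.111]
ft_force: [-1.0, 0.4, -0.1]
grip_width: 0.499
```

```bash
python3 st.py .53 .34 .22 -8.1; python3 - <<'E'
from h import *
# numeric check: grey (low saturation) bombilla pixels along predicted upright axis in side and wrist views
for n in ('side','wrist'):
    c=cam(n); i=get_image(n); cv2.imwrite(f'pics/{n}_end.png',i); h=cv2.cvtColor(i,cv2.COLOR_BGR2HSV)
    for z in (.05,.08,.11,.135,.16,.163,.175):
        u,v=proj(n,[[.529,.3385,z]],c)[0].round().astype(int)
        if 0<=v<400 and 0<=u-8 and u+9<=640: print(n,z,(u,v),'sat',h[v,u-8:u+9,1].tolist())
E
```

```text
20.0167 [0.5297 0.3398 0.2365] down in tool [ 1.     -0.002  -0.0015] yaw -8.23 F [-1.   0.4 -0.1] w 0.4993353166823096
to go, fractions [0.66  0.01  0.011]
yaw frac (rot x) -0.0013986746613572699
gauge x,y mm of bombilla -65.19 328.42 F along,lat -1.05 0.26
side 0.05 (np.int64(216), np.int64(282)) sat [119, 121, 121, 116, 83, 21, 17, 18, 20, 17, 20, 16, 79, 114, 125, 128, 126]
side 0.08 (np.int64(213), np.int64(272)) sat [162, 163, 163, 160, 144, 80, 19, 22, 18, 20, 23, 23, 41, 111, 120, 119, 117]
side 0.11 (np.int64(211), np.int64(262)) sat [166, 161, 162, 158, 125, 32, 19, 20, 19, 16, 23, 20, 59, 141, 162, 163, 160]
side 0.135 (np.int64(209), np.int64(254)) sat [164, 167, 161, 161, 128, 89, 96, 104, 86, 28, 18, 17, 51, 131, 157, 165, 162]
side 0.16 (np.int64(207), np.int64(245)) sat [159, 165, 165, 158, 80, 14, 18, 18, 19, 21, 14, 16, 44, 137, 159, 165, 164]
side 0.163 (np.int64(207), np.int64(244)) sat [166, 162, 163, 159, 96, 25, 13, 19, 17, 20, 17, 21, 68, 141, 158, 162, 163]
side 0.175 (np.int64(206), np.int64(239)) sat [168, 166, 161, 165, 164, 164, 163, 164, 164, 158, 160, 1
[... 166 characters left out ...]
21), np.int64(192)) sat [98, 105, 122, 134, 28, 13, 12, 12, 13, 13, 13, 14, 16, 117, 117, 101, 102]
wrist 0.11 (np.int64(322), np.int64(199)) sat [108, 106, 114, 108, 85, 81, 83, 84, 85, 88, 87, 103, 129, 109, 103, 99, 97]
wrist 0.135 (np.int64(322), np.int64(207)) sat [103, 104, 145, 23, 19, 16, 12, 12, 13, 13, 12, 20, 18, 136, 84, 75, 76]
wrist 0.16 (np.int64(322), np.int64(216)) sat [109, 115, 132, 13, 14, 14, 11, 11, 11, 12, 12, 16, 18, 118, 82, 74, 79]
wrist 0.163 (np.int64(322), np.int64(217)) sat [123, 127, 128, 17, 16, 12, 9, 11, 11, 11, 12, 16, 17, 114, 80, 75, 81]
wrist 0.175 (np.int64(322), np.int64(222)) sat [125, 128, 112, 16, 14, 14, 12, 13, 13, 10, 12, 18, 19, 104, 79, 76, 85]
```

Side-view pixels show it standing upright: the same column offset at every height, the top just above 0.163, and the background by 0.175. The tool is clear of it. Handing in.

```bash
python3 -c "
from bench import close_job; print(close_job())"
```

```text
the job is handed in; nothing more can be done
None
```

I took the bombilla from the drip cup, gauged it, read three dots (the 14 mm stem), and stood it in the three-dot hole. I then handed the job in at about 20 s of the 64 s allowed.

- **Gauging:** The stem stopped within 2 mm of mark_3 by my measurement. I held it about 1.2 s at 5–7 N along the slot.
- **In the gauge, not perfect:** It leaned about 1° while held. A sideways force of 0.7–1.7 N showed it bearing slightly more on the left bar. The wrist picture also put it beside the three dots.
- **Placing:** Before I let go, the tool was at 0.134 m, the same height as in the cup. The floor pushed back with about 4 N, so I took it as fully home.
- **Final checks:** After release, side-camera pixels showed the bombilla upright in the hole, with its top between 0.163 and 0.175 m and the gripper clear. I checked this from pixel values, not by viewing a picture, because the 12 allowed views were used. The wrist camera gave no usable height for the top.
- **Disagreements:** Early position estimates from the three cameras differed by up to 8 mm, and I settled those from close-up wrist views.
- **Not checked:** I did not take a separate look at the other two bombillas or the bystander items. I routed the arm clear of them and felt no unexpected contact.

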